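# Cap the bench lamp and hold its sprung shutter rod open

## Robot

A 6-joint arm with a two-finger parallel gripper is mounted at the origin on the work surface. World frame = base frame: x ahead of the robot, y to its left, z up, the work surface at z = 0. Lengths are in mm, angles in rad, forces in N, time in s.
With the tool pointing down it reaches from about 425 to 950 mm from the base axis. Payload 3.5 kg.
Tool frame: the origin (TCP) lies between the finger pads; the fingertips stand ahead of it and the grasp point (between the pads) lies 8 mm behind it (manip.tip_reach is the z of the fingertips in the tool frame, in mm); z points along the fingers, y is the line along which they close (so a half turn about z gives the same grasp; the last joint's range is limited). The gripper opens to 85 mm and grips with 20 to 120 N. Pads are 22 mm wide; open, the fingers measure 114 mm over their backs; the gripper's body (76 mm by 85 mm) begins 54 mm behind the grasp point. The pads swing forward as they close: fully open they stand 13 mm farther back than shut.
Start: joints at [0.961, 0.286, 1.577, -0, 1.279, -0.15], TCP at [299.507, 604.898, 242.325] pointing down, gripper open.
Joint ranges: [-2.77, 2.77], [-0.9, 2.22], [0.21, 2.48], [-1.53, 4.67], [0.24, 2.81], [-2.84, 2.84]. Speed limits (rad/s): [2.79, 2.79, 3.14, 3.14, 3.14, 3.14].

## Interface

Orientations are given as a rotation vector (axis times angle).
In Python, from bench import manip gives the robot as it stands.
- The arm moves only by the tool drive_tool, never from a script. Its arguments are lists of equal length, an entry for each row: "dp": the shift along the tool's x, y, z in units of 40 mm (1.0 is 40 mm), a list of three; "turn": the turn about the tool's z in units of 5 degrees (1.0 is 5 degrees). A call has 1 to 8 rows; each row shifts and turns the commanded pose from where the row before left it, along the tool's axes as they then stand; what a row does not reach is not made up. A row lasts 1/12 s, in which the tool goes at most 41.7 mm and 7.16 degrees, less where a joint would pass 70% of its speed; a pose out of reach is approached as far as the arm can. A call is refused whole if a number of a shift passes 1 or a number of a turn 1, either way. A call with a gripper value outside its range is refused whole. "fingers" is the finger opening in mm, from 0 to 85.4, set as the call begins (left out, the last holds). The fingers move at their own pace and stop on an object; "force" is the grip in N (left out, the last holds). Time passes only in rows, so rows that do not move let the fingers close. It gives the time, the measured TCP pose, the force, the opening and the grip force at its end, in the units of the state.
- manip.get_obs(): the state, without advancing time (a new reading comes with each control period).
- manip.snapshot(name): name is "side" or "top" or "wrist"; returns (picture, depth): 420x560x3 uint8, blue, green, red; 420x560 float32, mm along the optical axis (not along the pixel's ray), 0 where there is no reading.
- manip.camera_info(name): a dict with "fx", "fy", "cx", "cy" (pixels), "R" (3x3) and "t" (3): a world point X has camera coordinates R X + t; the wrist camera has in their place "mount" (4x4, takes a point from camera to tool coordinates, whose origin is the TCP and whose axes are the flange's). Camera axes: x right, y down, z forward; pixel columns grow to the right and rows downward; lengths in mm; the calibration is good to about 2 mm. A picture is of the moment at which its call begins: read the wrist's pose just before it. camera_info takes no time and is no camera call.
- manip.sign_off(): hands the job in; it is judged then, once.
The state is a dict: "t": time; "joints": joint angles; "joint_velocities": joint speeds; "tau": joint torques, N m; "tool_pos": TCP position; "ee_rot": TCP orientation; "wrist_force": force on the tool from outside, world axes, zero at the start; "moment": the same for the moment, N m; "width": opening from 0.0 (shut) to 1.0 (fully open); "finger_force": force on a finger pad.
Only numpy, scipy, OpenCV 4.12 (cv2) and the standard library are available. Lean on these libraries where they do the work, as an engineer would, in place of code of your own. Each camera call takes 0.05 s, during which the arm holds its last target. There are 200 camera calls.

## Task

Get the microscope bench lamp ready for a photo: set the loose black diffuser cap on the lamp's round collar so that it sits fully seated and level (set it down, do not drop it) and let go of it. Then pull the sprung shutter rod straight out of its tube until the black ring mark on the rod has just come out of the tube's mouth, 45 mm from fully in, and finish while still holding it there against its spring, without shifting the dish, the jar or the slide box.

Things in the scene. Friction and masses are not known exactly. Their poses are not given: they have to be found in the camera images.
- lamp: Bench lamp, fixed to the table: pale grey-green box 130 x 130 mm, 64 mm high, upright. Origin under its centre at table height; local -y is the way the rod points and is pulled, z up. On top a black round collar (see lamp_rim), on its -y face a steel tube, 20 mm diameter, 20 mm long (see tube_mouth).
- lamp_rim (a point): Centre of the mouth of the lamp's collar, at rim height, 78 mm above the table; at x 0, y +12 mm of the lamp. Axes as the lamp's. Collar 64 mm outside, 51 mm inside diameter, standing 14 mm above the box top, open 14 mm deep.
- tube_mouth (a point): Centre of the open end of the steel tube, 20 mm outside the lamp's -y face, 40 mm above the table; the 12 mm steel rod slides out of it level, along the lamp's local -y.
- rod_grip (a point): Centre of the black flat-sided grip block on the rod, 40 mm above the table, 28 mm beyond tube_mouth with the rod in; moves with the rod, axes as the lamp's. Block 32 mm along the rod, 16 mm wide (local x), 28 mm high; pinch it from above across the 16 mm. Outer end (from 16 mm past this point): 5 mm end plate, 30 wide, 32 high. Inner end 12 mm from the tube with the rod in.
- rod (a joint): How far the rod is pulled out, m: 0 fully in (start), 0.07 at its end stop. The mark, a 5 mm wide black ring on the steel rod, has just come out completely at 0.045. The spring pulls it back in with 4 N at 0, 9.4 N at the mark, 12 N at the stop; let go, it slides back in.
- cap: Loose black diffuser cap, 60-130 g, upright on the table, in one of three places swapped with dish and jar. Origin: centre of underside, z up. From below: spigot 45 mm diameter, 6 high (loose fit in the collar); flange 68 diameter, 5 thick; grip ring 44 diameter, 18 high (11 to 29 mm above the origin), pale frosted top. Seated, the flange is on the rim, origin 6 mm below lamp_rim.
- dish: Bystander: clear open dish, 60 mm diameter, 14 mm high, loose. Origin: centre of its underside.
- jar: Bystander: small amber jar with a white cap, 48 mm diameter, 55 mm high, loose. Origin: centre of its underside.
- slide_box: Bystander: wooden box for slides, 55 x 85 x 32 mm (x, y, z), loose. Origin: centre of its underside.
There are look-alikes about, which are no part of the job. There is more than one size of the lamp; the one meant has the size given above.

How it is judged (in metres and radians):
On the way:
1. the cap is seated level on the collar and let go, the rod still in (horizontal distance between cap and lamp_rim below 0.0045 m and z of cap in the frame of lamp_rim between -0.008 and -0.004 m and angle between cap's own z axis and vertical below 0.04 rad and contact force between each of the arm, the fingers and cap below 0.1 N and value of joint rod below 0.01 m), for 0.3 s.
At the end, for the whole second after the job is handed in: The cap sits on the collar (within 4.5 mm of its centre, origin 4 to 8 mm below the rim, tilt under 0.04 rad), untouched by the robot; the rod is out 40 to 50 mm and still, held by the fingers (contact over 3 N) against its spring (horizontal distance between cap and lamp_rim below 0.0045 m and z of cap in the frame of lamp_rim between -0.008 and -0.004 m and angle between cap's own z axis and vertical below 0.04 rad and contact force between each of the arm, the fingers and cap below 0.1 N and value of joint rod between 0.04 and 0.05 m and velocity of joint rod between -0.01 and 0.01 m/s and contact force between the fingers and lamp above 3 N); the arm keeps its last pose, push and grip.
It fails at once if the cap is dropped (falls freely, faster than 0.7 m/s: about 25 mm) (linear speed of cap above 0.7 m/s and contact force between the fingers and cap below 0.05 N).
It fails at once if the dish is shifted by more than 20 mm (distance of dish from where it was at the start of the episode above 0.02 m).
It fails at once if the jar is shifted by more than 20 mm (distance of jar from where it was at the start of the episode above 0.02 m).
It fails at once if the slide box is shifted by more than 20 mm (distance of slide_box from where it was at the start of the episode above 0.02 m).
It also fails if it takes over 56 s, if anything falls off the work surface, if the arm or the gripper's body presses on something with over 40 N, if the wrist force passes 120 N, or if a joint passes its speed limit or range.

## Working session

There is one attempt and no reset: what is moved stays moved. The work goes in short steps, Python scripts to look and compute and a tool call to move; the robot and the scene stay as the last step left them, time stands still between calls to the robot, and variables do not carry over. Pictures are saved under pics/ and viewed, at most 11 in all, crops included, and the job is handed in when it is done.

Besides the shell and the picture viewer there is one more tool, called by a JSON object that holds its "method" and its "body", one argument or row to a line. drive_tool: Moves the arm, as the interface text tells. Its arguments: {"type":"object","properties":{"dp":{"type":"array"},"turn":{"type":"array"},"fingers":{"type":"number"},"force":{"type":"number"}},"required":["dp","turn"]}

```bash
mkdir -p pics
cat > h.py <<'E'
import numpy as np, cv2
from scipy.spatial.transform import Rotation as Ro
from bench import manip
def save(cam,n):
    o=manip.get_obs(); p,d=manip.snapshot(cam); cv2.imwrite(f'pics/{n}.png',p); np.savez(f'pics/{n}.npz',p=p,d=d,tp=o['tool_pos'],er=o['ee_rot'])
def world(cam,n,u,v,depth=None,z=None):
    f=np.load(f'pics/{n}.npz'); c=manip.camera_info(cam)
    u=np.asarray(u,float);v=np.asarray(v,float)
    ray=np.stack([(u-c['cx'])/c['fx'],(v-c['cy'])/c['fy'],np.ones_like(u)],-1)
    if cam=='wrist':
        M=np.array(c['mount']);R=Ro.from_rotvec(f['er']).as_matrix()
        A=R@M[:3,:3];b=R@M[:3,3]+f['tp']
    else:
        A=np.array(c['R']).T;b=-A@np.array(c['t'])
    w=ray@A.T
    if z is not None: s=(z-b[2])/w[...,2]
    else: s=f['d'][v.astype(int),u.astype(int)] if depth is None else depth
    return b+w*s[...,None]
E
python3 - <<'E'
from h import *
save('top','t0');save('side','s0')
print(manip.get_obs(),manip.tip_reach)
E
```

```text
{'t': 0.1, 'joints': array([ 9.61009454e-01,  2.87088377e-01,  1.57803372e+00,  3.81234787e-06,
        1.27863309e+00, -1.49980934e-01]), 'joint_velocities': array([-0.00051191, -0.00127152, -0.00299865, -0.00082283, -0.00061185,
       -0.00077878]), 'tau': array([ 1.91919804e-03, -4.07296193e+01, -2.93699813e+01, -1.91319771e-05,
        3.41080333e-03, -2.10016111e-05]), 'tool_pos': array([299.17339986, 604.43278004, 241.07626689]), 'ee_rot': array([-0.71573352, -3.05814664,  0.00315179]), 'wrist_force': array([-0.01804478, -0.14853661, -0.27946525]), 'moment': array([-0.02063569, -0.01405353, -0.01031282]), 'finger_force': 0.0, 'width': 0.9973408689853303} 11.0
```

View pics/t0.png

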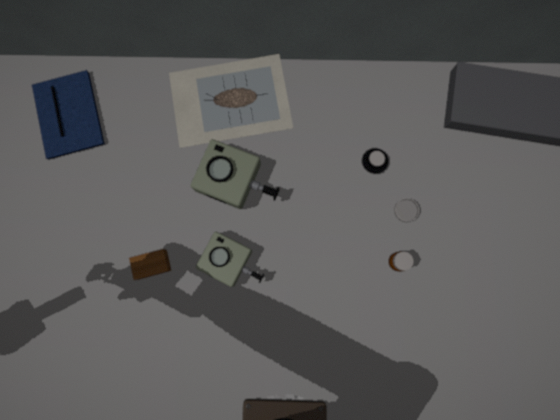

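View pics/s0.png

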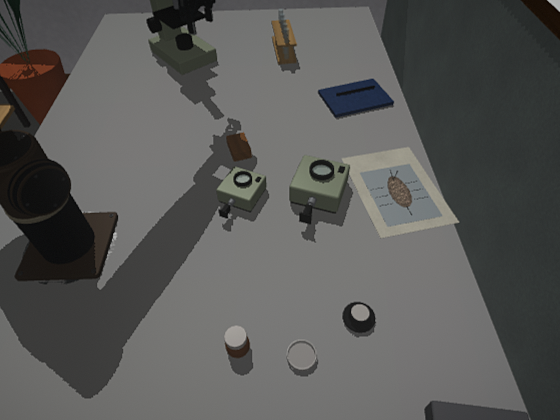

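The top view shows two lamps: the larger has its collar at about (220,168) and grip at (270,191), the smaller is at (224,258). The cap is at (376,160), dish at (406,210), jar at (402,261) and slide box at (150,264). I'll measure these next.

Run:
```python
from h import *
f=np.load('pics/t0.npz');p=f['p']
pts=dict(rimL=(220,168),gripL=(270,191),endL=(276,193),cap=(376,159),dish=(406,210),jar=(403,261),sbox=(150,264),collS=(220,257),gripS=(257,275))
for k,(u,v) in pts.items(): print(k,world('top','t0',[u],[v])[0].round(1))
# lamp top boxes: pixels with world z near 64
V,U=np.mgrid[0:420,0:560]; W=world('top','t0',U,V)
for nm,(a,b,c,d) in dict(L=(180,130,300,215),S=(185,225,275,295)).items():
    m=np.zeros((420,560),bool);m[b:d,a:c]=1
    for zl,zh in ((35,72),(72,90)):
        s=m&(W[...,2]>zl)&(W[...,2]<zh)
        q=W[s]
        if len(q)>5:
            print(nm,zl,len(q),np.median(q[:,2]),cv2.minAreaRect(q[:,:2].astype(np.float32)))
m=np.zeros((420,560),bool);m[140:180,355:395]=1
for zl in (5,20):
    q=W[m&(W[...,2]>zl)&(W[...,2]<60)];print('cap',zl,len(q),q[:,2].max(),cv2.minAreaRect(q[:,:2].astype(np.float32)))
big=np.hstack([cv2.resize(p[125:215,180:300],None,fx=4,fy=4,interpolation=2),cv2.resize(p[130:220,350:430],None,fx=4,fy=4,interpolation=2)])
cv2.imwrite('pics/c0.png',np.clip(big*1.6,0,255).astype(np.uint8))
print(manip.camera_info('wrist'))
```

```text
rimL [628.3 164.7  68.8]
gripL [578.8  45.6  53.2]
endL [573.9  31.1  55.3]
cap [ 669.9 -211.6   30.4]
dish [ 549.5 -290.9    1.1]
jar [ 421.5 -265.6   51.7]
sbox [400.  325.6  33.8]
collS [420.1 157.7  48.7]
gripS [380.9  70.7  39.1]
L 35 3005 63.861094315253354 ((609.87255859375, 123.27774810791016), (199.01712036132812, 131.82374572753906), 68.92974090576172)
L 72 233 77.60946104858726 ((626.7260131835938, 165.75889587402344), (62.63774490356445, 61.28097152709961), 2.413879871368408)
S 35 1905 48.59811707498113 ((407.1766052246094, 128.62164306640625), (152.24534606933594, 98.71153259277344), 64.47272491455078)
cap 5 561 33.11665120498458 ((674.432861328125, -210.092529296875), (71.84441375732422, 67.58971405029297), 69.10002136230469)
cap 20 263 33.11665120498458 ((673.9070434570312, -212.7840576171875), (41.966529846191406, 44.93915939331055), 45.372859954833984)
{'fx': 340.033959398475, 'fy': 340.033959398475, 'cx': 278.59736430740986, 'cy': 205.61223991775847, 'mount': array([[-9.23289917e-04, -9.57586832e-01, -2.88143378e-01,
         7.37694414e+01],
       [ 9.99999458e-01, -7.45534035e-04, -7.26637702e-04,
         2.40119469e-01],
       [ 4.80998000e-04, -2.88143893e-01,  9.57587002e-01,
        -1.31804613e+02],
       [ 0.00000000e+00,  0.00000000e+00,  0.00000000e+00,
         1.00000000e+00]])}
```

View pics/c0.png

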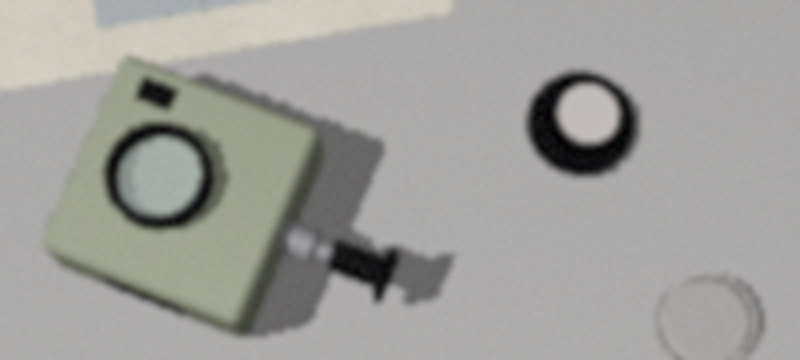

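The larger lamp (131 mm wide, 64 mm top) is the one meant. Its rim is at (626.7,165.8) with yaw about -21°, and the cap is at (674,-212). I'll turn the tool so its y lies along the lamp's x, which needs about +85°.

{"method": "drive_tool", "body": {
  "dp": [
    [0,0,0],
    [0,0,0],
    [0,0,0],
    [0,0,0],
    [0,0,0],
    [0,0,0],
    [0,0,0],
    [0,0,0]
  ],
  "turn": [1,1,1,1,1,1,1,1],
  "fingers": 85
}}

```text
t: 0.77
tool_pos: [299.3, 604.6, 241.5]
ee_rot: [-1.725, -2.626, 0.002]
wrist_force: [0.2, -0.2, -0.7]
width: 1.001
finger_force: 0.0
```

{"method": "drive_tool", "body": {
  "dp": [
    [0,0,0],
    [0,0,0],
    [0,0,0],
    [0,0,0],
    [0,0,0],
    [0,0,0],
    [0,0,0],
    [0,0,0]
  ],
  "turn": [1,1,1,1,1,1,1,1]
}}

```text
t: 1.43
tool_pos: [299.3, 604.6, 241.5]
ee_rot: [2.518, 1.877, -0.002]
wrist_force: [-0.6, -0.2, 0.7]
width: 0.988
finger_force: 0.0
```

{"method": "drive_tool", "body": {
  "dp": [
    [0,0,0],
    [0,0,0],
    [0,0,0]
  ],
  "turn": [0.94,0,0]
}}

```text
t: 1.68
tool_pos: [299.3, 604.7, 241.7]
ee_rot: [2.588, 1.781, -0.002]
wrist_force: [-0.6, -0.1, -0.7]
width: 0.994
finger_force: 0.0
```

```bash
cat >> h.py <<'E'
def go(x,y,z,ang=None):
    "shift in tool axes (units of 40mm) to world target"
    o=manip.get_obs();R=Ro.from_rotvec(o['ee_rot']).as_matrix()
    d=R.T@(np.array([x,y,z])-o['tool_pos'])/40
    print('tool',o['tool_pos'].round(1),'x-ang',np.degrees(np.arctan2(R[1,0],R[0,0])).round(2),'tilt',np.degrees(np.arccos(-R[2,2])).round(2),'j',o['joints'].round(2),'units',d.round(3),'t',o['t'])
E
python3 -c "
from h import *
go(674,-212,160)
go(640,-300,160)"
```

```text
tool [299.3 604.7 241.7] x-ang 69.08 tilt 0.06 j [ 0.96  0.29  1.58 -0.    1.28  1.33] units [-15.724  16.04    2.054] t 1.6833
tool [299.3 604.7 241.7] x-ang 69.08 tilt 0.06 j [ 0.96  0.29  1.58 -0.    1.28  1.33] units [-18.082  16.032   2.057] t 1.6833
```

{"method": "drive_tool", "body": {
  "dp": [
    [-0.55,0.7,0],
    [-0.55,0.7,0],
    [-0.55,0.7,0],
    [-0.55,0.7,0],
    [-0.55,0.7,0],
    [-0.55,0.7,0],
    [-0.55,0.7,0],
    [-0.55,0.7,0]
  ],
  "turn": [0,0,0,0,0,0,0,0]
}}

```text
t: 2.35
tool_pos: [445.8, 358.6, 242.3]
ee_rot: [-2.588, -1.781, 0.0]
wrist_force: [0.5, 0.5, -1.1]
width: 0.997
finger_force: 0.0
```

{"method": "drive_tool", "body": {
  "dp": [
    [-0.55,0.7,0],
    [-0.55,0.7,0],
    [-0.55,0.7,0],
    [-0.55,0.7,0],
    [-0.55,0.7,0],
    [-0.55,0.7,0],
    [-0.55,0.7,0],
    [0,0,0]
  ],
  "turn": [0,0,0,0,0,0,0,0]
}}

```text
t: 3.02
tool_pos: [575.6, 141.0, 242.3]
ee_rot: [2.591, 1.772, 0.0]
wrist_force: [-0.6, -0.4, -0.3]
width: 0.999
finger_force: 0.0
```

{"method": "drive_tool", "body": {
  "dp": [
    [0,0,0],
    [0,0,0]
  ],
  "turn": [0,0]
}}

```text
t: 3.18
tool_pos: [572.6, 146.3, 242.0]
ee_rot: [-2.589, -1.779, 0.001]
wrist_force: [-1.0, -0.0, -0.1]
width: 0.996
finger_force: 0.0
```

```bash
python3 -c "
from h import *
save('wrist','w1')
go(674,-212,160)
f=np.load('pics/w1.npz');cv2.imwrite('pics/w1b.png',np.clip(f['p']*1.6,0,255).astype(np.uint8))"
```

```text
tool [572.4 146.9 242.1] x-ang 69.04 tilt 0.05 j [0.08 0.1  1.79 0.   1.25 0.45] units [-7.47   5.583  2.047] t 3.2333
```

View pics/w1b.png

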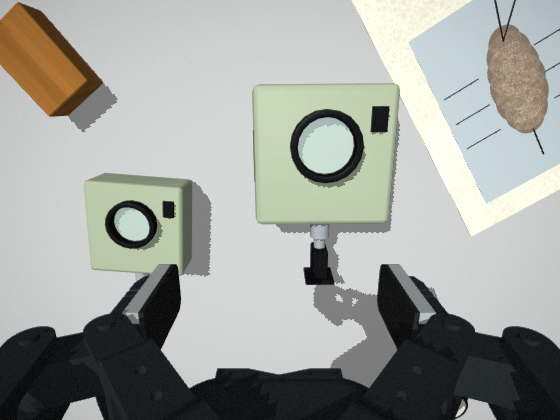

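The wrist view shows the large lamp with its collar centred at about (327,146), the grip at (319,260) and the end plate at (319,276). I'll fit the rim and the yaw from this picture.

Run:
```python
from h import *
p=np.load('pics/w1.npz')['p']
g=p.max(2).astype(int)
m=np.zeros(g.shape,np.uint8);m[100:195,280:368]=(g[100:195,280:368]<55)
cs,_=cv2.findContours(m,cv2.RETR_CCOMP,cv2.CHAIN_APPROX_NONE)
for c in sorted(cs,key=len)[-2:]:
    c=c[:,0].astype(float);W=world('wrist','w1',c[:,0],c[:,1],z=78.)
    (x,y),r=cv2.minEnclosingCircle(W[:,:2].astype(np.float32));print('rim',len(c),cv2.fitEllipse(W[:,:2].astype(np.float32)),x,y,r)
V,U=np.mgrid[0:420,0:560];W=world('wrist','w1',U,V)
s=(abs(W[...,2]-64)<3)&(U>240)&(U<410)&(V<240)
r=cv2.minAreaRect(W[s][:,:2].astype(np.float32));print('box',r,np.median(W[s][:,2]))
s=(W[...,2]>44)&(W[...,2]<60)&(U>300)&(U<340)&(V>240)&(V<290)
q=W[s];print('grip',len(q),q.min(0),q.max(0),cv2.minAreaRect(q[:,:2].astype(np.float32)))
# grip block side edges, rows 250-262
for v in (252,258,264,276,280): print(v,np.where(g[v,295:345]<60)[0][[0,-1]]+295)
a=world('wrist','w1',[319,319],[246,276],z=54.);print(a.round(1))
```

```text
rim 160 ((623.4979858398438, 167.68991088867188), (48.79963684082031, 49.49876022338867), 123.23616790771484) 623.3447875976562 167.89801025390625 25.14911460876465
rim 207 ((624.0529174804688, 166.661865234375), (61.78218460083008, 63.01581954956055), 25.181032180786133) 623.9461059570312 166.78948974609375 31.93171501159668
box ((619.8894653320312, 155.32952880859375), (128.05613708496094, 127.81158447265625), 69.25848388671875) 64.14873138893225
grip 771 [559.67276586  25.18434001  44.0658829 ] [592.5730991   73.05987715  57.74318415] ((580.4199829101562, 50.97754669189453), (45.460113525390625, 29.537918090820312), 69.76327514648438)
252 [311 327]
258 [310 327]
264 [310 327]
276 [305 332]
280 [305 333]
[[586.8  70.4  54. ]
 [575.6  38.1  54. ]]
```

{"method": "drive_tool", "body": {
  "dp": [
    [-0.76,0.41,0.11],
    [-0.76,0.41,0.11],
    [-0.76,0.41,0.11],
    [-0.76,0.41,0.11],
    [-0.76,0.41,0.11],
    [-0.76,0.41,0.11],
    [-0.76,0.41,0.11],
    [-0.76,0.41,0.11]
  ],
  "turn": [0,0,0,0,0,0,0,0]
}}

```text
t: 3.9
tool_pos: [608.1, -127.6, 207.1]
ee_rot: [-2.587, -1.783, -0.0]
wrist_force: [0.7, 1.0, -0.7]
width: 0.994
finger_force: 0.0
```

{"method": "drive_tool", "body": {
  "dp": [
    [-0.76,0.41,0.11],
    [-0.76,0.41,0.11],
    [-0.76,0.41,0.11],
    [0,0,0],
    [0,0,0],
    [0,0,0]
  ],
  "turn": [0,0,0,0,0,0]
}}

```text
t: 4.4
tool_pos: [621.4, -229.0, 193.8]
ee_rot: [-2.587, -1.78, -0.0]
wrist_force: [0.6, 0.1, -0.5]
width: 0.998
finger_force: 0.0
```

Run:
```python
from h import *
save('wrist','w2')
f=np.load('pics/w2.npz');cv2.imwrite('pics/w2b.png',np.clip(f['p']*1.6,0,255).astype(np.uint8))
V,U=np.mgrid[0:420,0:560];W=world('wrist','w2',U,V)
near=np.hypot(W[...,0]-674,W[...,1]+212)<60
for zl,zh in ((24,36),(6,36)):
    q=W[near&(W[...,2]>zl)&(W[...,2]<zh)][:,:2].astype(np.float32)
    print(len(q),cv2.minEnclosingCircle(q),cv2.fitEllipse(cv2.convexHull(q)))
go(674,-212,150)
```

```text
2025 ((670.7139892578125, -213.41700744628906), 22.16703224182129) ((670.6642456054688, -213.29415893554688), (43.58095932006836, 43.95719909667969), 19.04453468322754)
4209 ((670.5989990234375, -213.0826416015625), 33.8017692565918) ((670.6214599609375, -213.11056518554688), (67.12567901611328, 67.14180755615234), 14.651860237121582)
tool [ 621.5 -228.6  194. ] x-ang 69.09 tilt 0.04 j [-0.51  0.3   1.65  0.    1.19 -0.14] units [0.857 1.079 1.1  ] t 4.45
```

View pics/w2b.png

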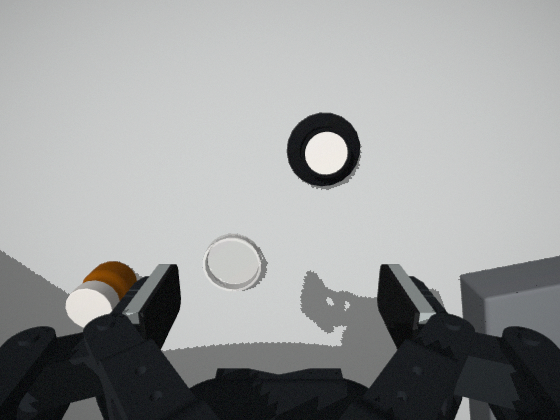

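The cap is at (326,152) in the wrist view, which gives world (670.7,-213.3); the dish and jar are well clear. I'll move over the cap and narrow the fingers.

{"method": "drive_tool", "body": {
  "dp": [
    [0.2,0.25,0.3],
    [0.2,0.25,0.4],
    [0.2,0.25,0.5],
    [0.2,0.26,0.6],
    [0,0,0.6],
    [0,0,0.4],
    [0,0,0.3],
    [0,0,0]
  ],
  "turn": [0,0,0,0,0,0,0,0],
  "fingers": 54,
  "force": 30
}}

```text
t: 5.12
tool_pos: [668.6, -213.4, 66.6]
ee_rot: [-2.584, -1.777, 0.005]
wrist_force: [-1.2, 0.7, -0.4]
width: 0.632
finger_force: 0.0
```

{"method": "drive_tool", "body": {
  "dp": [
    [0,0,0],
    [0,0,0],
    [0,0,0]
  ],
  "turn": [0,0,0]
}}

```text
t: 5.37
tool_pos: [671.6, -216.1, 72.3]
ee_rot: [2.587, 1.776, 0.003]
wrist_force: [0.8, -1.6, 0.8]
width: 0.631
finger_force: 0.0
```

Run:
```python
from h import *
save('wrist','w3')
f=np.load('pics/w3.npz');cv2.imwrite('pics/w3b.png',np.clip(f['p']*1.6,0,255).astype(np.uint8))
go(670.7,-213.3,24);print(manip.tip_reach,manip.get_obs()['width'])
# finger surfaces in tool frame
V,U=np.mgrid[0:420,0:560];W=world('wrist','w3',U,V);R=Ro.from_rotvec(f['er']).as_matrix();T=(W-f['tp'])@R
s=(W[...,2]>35)&(f['d']>0)&(W[...,2]<90)&(abs(T[...,0])<30)
for sg in(-1,1):
    q=T[s&(T[...,1]*sg>24)];print(len(q),q[:,2].max(),np.abs(q[:,1]).min(),q[:,0].min(),q[:,0].max())
```

```text
tool [ 671.5 -216.1   72.2] x-ang 68.94 tilt 0.2 j [-0.45  0.52  1.6   0.    1.02 -0.09] units [ 0.058 -0.048  1.205] t 5.4167
11.0 0.6349093655447813
1235 7.296136955223649 26.90685704745531 -10.905532578746863 12.016634421692059
1228 7.516388833098157 26.437701595843762 -10.91475832670534 12.019019432586
```

View pics/w3b.png

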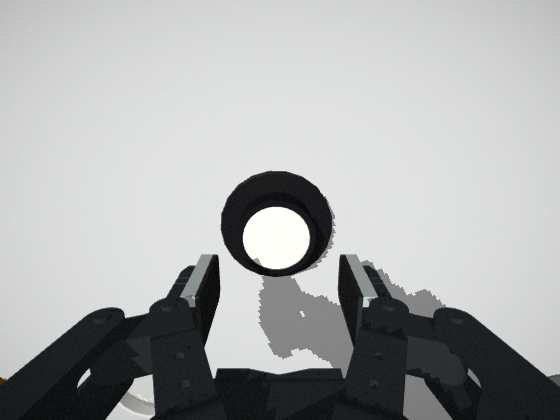

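{"method": "drive_tool", "body": {
  "dp": [
    [0.06,-0.05,0.3],
    [0,0,0.3],
    [0,0,0.3],
    [0,0,0.2],
    [0,0,0],
    [0,0,0],
    [0,0,0]
  ],
  "turn": [0,0,0,0,0,0,0]
}}

```text
t: 6.0
tool_pos: [669.6, -212.6, 25.8]
ee_rot: [2.59, 1.778, 0.0]
wrist_force: [-0.3, 0.7, -0.2]
width: 0.634
finger_force: 0.0
```

Run:
```python
from h import *
go(670.7,-213.3,22)
```

```text
tool [ 669.6 -212.6   25.8] x-ang 68.95 tilt 0.0 j [-0.45  0.57  1.61  0.    0.95 -0.08] units [-0.007  0.031  0.096] t 6.0
```

{"method": "drive_tool", "body": {
  "dp": [
    [-0.01,0.03,0.09],
    [0,0,0],
    [0,0,0],
    [0,0,0]
  ],
  "turn": [0,0,0,0]
}}

```text
t: 6.33
tool_pos: [670.7, -213.4, 22.7]
ee_rot: [2.589, 1.778, 0.0]
wrist_force: [-0.0, 0.0, 0.4]
width: 0.634
finger_force: 0.0
```

{"method": "drive_tool", "body": {
  "dp": [
    [0,0,0],
    [0,0,0],
    [0,0,0],
    [0,0,0],
    [0,0,0],
    [0,0,0],
    [0,0,0],
    [0,0,0]
  ],
  "turn": [0,0,0,0,0,0,0,0],
  "fingers": 36,
  "force": 30
}}

```text
t: 7.0
tool_pos: [670.8, -213.5, 22.9]
ee_rot: [2.589, 1.778, 0.001]
wrist_force: [0.6, -0.2, 3.8]
width: 0.498
finger_force: 31.0
```

{"method": "drive_tool", "body": {
  "dp": [
    [0,0,-0.1],
    [0,0,-0.3],
    [0,0,-0.5],
    [0,0,-0.6],
    [0,0,-0.6],
    [0,0,-0.5],
    [0,0,-0.3],
    [0,0,-0.1]
  ],
  "turn": [0,0,0,0,0,0,0,0]
}}

```text
t: 7.67
tool_pos: [671.5, -213.8, 145.6]
ee_rot: [2.586, 1.776, 0.003]
wrist_force: [-0.1, -0.1, 0.3]
width: 0.5
finger_force: 30.7
```

{"method": "drive_tool", "body": {
  "dp": [
    [0,0,0],
    [0,0,0],
    [0,0,0],
    [0,0,0]
  ],
  "turn": [0,0,0,0]
}}

```text
t: 8.0
tool_pos: [669.4, -212.8, 140.0]
ee_rot: [-2.587, -1.777, 0.003]
wrist_force: [0.6, 0.8, -1.5]
width: 0.499
finger_force: 30.7
```

Run:
```python
from h import *
save('wrist','w4')
f=np.load('pics/w4.npz');cv2.imwrite('pics/w4b.png',np.clip(f['p']*1.6,0,255).astype(np.uint8))
V,U=np.mgrid[0:420,0:560];W=world('wrist','w4',U,V);R=Ro.from_rotvec(f['er']).as_matrix();T=(W-f['tp'])@R
b=(f['p'].min(2)>95)&(abs(T[...,2]+6)<8)&(np.hypot(T[...,0],T[...,1])<35)
q=T[b];print('top disc',len(q),np.median(q[:,2]),cv2.minEnclosingCircle(q[:,:2].astype(np.float32)))
A=np.c_[q[:,:2],np.ones(len(q))];print('plane',np.linalg.lstsq(A,q[:,2],rcond=None)[0])
s=(T[...,2]>8)&(T[...,2]<20)&(np.hypot(T[...,0],T[...,1])<50);q=T[s]
print('flange',len(q),np.median(q[:,2]));h=q[:,:2].astype(np.float32)
print(cv2.fitEllipse(cv2.convexHull(h)),h.min(0),h.max(0))
go(624,166.7,150)
```

```text
top disc 4812 -6.862131780806489 ((0.27936702966690063, 0.02820483408868313), 18.721996307373047)
plane [-1.95494804e-03  1.81421814e-03 -6.85227716e+00]
flange 4631 11.756329653347093
((0.24086952209472656, -0.23295998573303223), (67.08824157714844, 67.99706268310547), 79.59786224365234) [-28.801147 -33.576447] [34.02507  33.258163]
tool [ 669.6 -212.9  140.3] x-ang 68.95 tilt 0.18 j [-0.45  0.44  1.58  0.    1.13 -0.08] units [ 8.447 -4.473 -0.225] t 8.05
```

View pics/w4b.png

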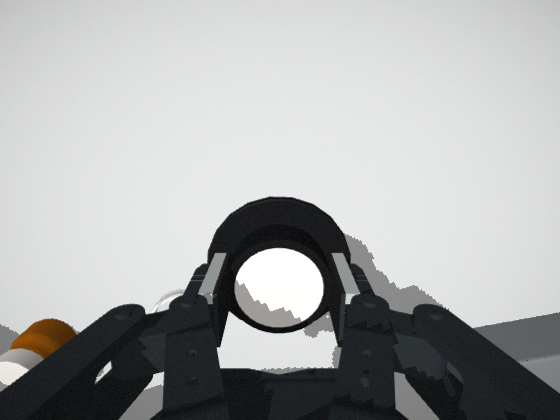

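The cap is centred and level in the grip, with its underside 22 mm past the TCP. I'm carrying it over to the collar.

{"method": "drive_tool", "body": {
  "dp": [
    [0.35,-0.18,-0.1],
    [0.6,-0.32,-0.12],
    [0.8,-0.42,0],
    [0.8,-0.42,0],
    [0.8,-0.42,0],
    [0.8,-0.42,0],
    [0.8,-0.42,0],
    [0.8,-0.42,0]
  ],
  "turn": [0,0,0,0,0,0,0,0]
}}

```text
t: 8.72
tool_pos: [639.3, 47.4, 151.1]
ee_rot: [-2.589, -1.778, 0.0]
wrist_force: [0.8, 0.1, -1.5]
width: 0.5
finger_force: 30.7
```

{"method": "drive_tool", "body": {
  "dp": [
    [0.8,-0.42,0],
    [0.8,-0.42,0],
    [0.6,-0.32,0],
    [0.5,-0.29,0],
    [0,0,0],
    [0,0,0],
    [0,0,0],
    [0,0,0]
  ],
  "turn": [0,0,0,0,0,0,0,0]
}}

```text
t: 9.38
tool_pos: [624.9, 165.7, 151.1]
ee_rot: [2.59, 1.777, -0.001]
wrist_force: [1.0, -0.1, -1.4]
width: 0.506
finger_force: 30.7
```

Run:
```python
from h import *
save('wrist','w5')
f=np.load('pics/w5.npz')
V,U=np.mgrid[0:420,0:560];W=world('wrist','w5',U,V)
s=(abs(W[...,2]-64)<3)&(f['d']>0)
q=W[s];print('box',len(q),cv2.minAreaRect(q[:,:2].astype(np.float32)))
go(624,166.7,104)
```

```text
box 14236 ((557.5491943359375, 176.9431915283203), (129.2841033935547, 274.23388671875), 77.4686508178711)
tool [625.1 165.4 151.1] x-ang 68.88 tilt 0.01 j [ 0.1   0.31  1.72 -0.    1.11  0.47] units [ 0.021 -0.037  1.177] t 9.4333
```

{"method": "drive_tool", "body": {
  "dp": [
    [0.02,-0.04,0.2],
    [0,0,0.35],
    [0,0,0.35],
    [0,0,0.2],
    [0,0,0.05],
    [0,0,0],
    [0,0,0],
    [0,0,0]
  ],
  "turn": [0,0,0,0,0,0,0,0]
}}

```text
t: 10.1
tool_pos: [624.3, 167.8, 105.8]
ee_rot: [2.589, 1.778, 0.002]
wrist_force: [-0.2, -0.1, -1.2]
width: 0.502
finger_force: 30.8
```

Run:
```python
from h import *
save('wrist','w6')
f=np.load('pics/w6.npz');cv2.imwrite('pics/w6b.png',np.clip(f['p']*1.6,0,255).astype(np.uint8))
V,U=np.mgrid[0:420,0:560];W=world('wrist','w6',U,V)
s=(abs(W[...,2]-64)<3)&(f['d']>0)&(np.hypot(W[...,0]-620,W[...,1]-155)<98)
q=W[s];R=Ro.from_rotvec(f['er']).as_matrix();T=(q-f['tp'])@R
print('box extents tool',len(q),np.percentile(T,[.3,99.7],axis=0)[:,:2])
go(624,166.7,94)
```

```text
box extents tool 22821 [[-75.9052832  -62.40735766]
 [ 50.56521836  63.62694828]]
tool [624.4 167.8 106.1] x-ang 68.96 tilt 0.1 j [ 0.11  0.36  1.75 -0.    1.03  0.47] units [-0.03  -0.     0.301] t 10.15
```

View pics/w6b.png

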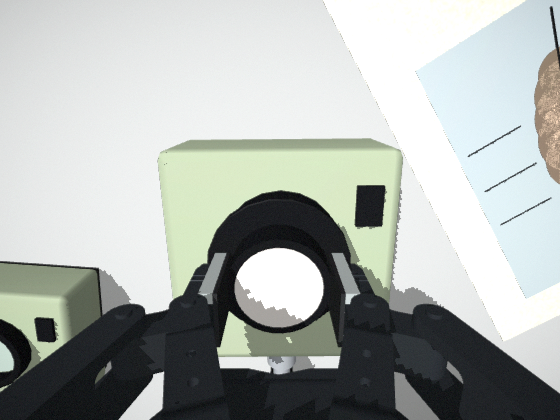

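The box edges put the collar within about 1 mm of the cap's centre. I'll lower in small steps and watch the force.

{"method": "drive_tool", "body": {
  "dp": [
    [-0.03,0.01,0.05],
    [0,0,0.05],
    [0,0,0.05],
    [0,0,0.05],
    [0,0,0.03],
    [0,0,0],
    [0,0,0],
    [0,0,0]
  ],
  "turn": [0,0,0,0,0,0,0,0]
}}

```text
t: 10.82
tool_pos: [623.7, 166.5, 96.0]
ee_rot: [2.59, 1.778, 0.0]
wrist_force: [0.1, 0.2, -2.0]
width: 0.499
finger_force: 30.8
```

{"method": "drive_tool", "body": {
  "dp": [
    [0,0,0.03],
    [0,0,0],
    [0,0,0],
    [0,0,0]
  ],
  "turn": [0,0,0,0]
}}

```text
t: 11.15
tool_pos: [623.9, 166.5, 94.9]
ee_rot: [2.589, 1.778, 0.001]
wrist_force: [0.6, -0.7, -0.8]
width: 0.496
finger_force: 30.8
```

```bash
python3 -c "
from h import *
go(624,166.7,94)"
```

```text
tool [623.9 166.5  94.9] x-ang 68.96 tilt 0.03 j [ 0.1   0.37  1.75 -0.    1.01  0.47] units [0.006 0.    0.023] t 11.15
```

{"method": "drive_tool", "body": {
  "dp": [
    [0,0,0.03],
    [0,0,0],
    [0,0,0],
    [0,0,0]
  ],
  "turn": [0,0,0,0]
}}

```text
t: 11.48
tool_pos: [623.9, 166.5, 94.9]
ee_rot: [2.589, 1.778, 0.0]
wrist_force: [-2.5, -0.7, 5.3]
width: 0.5
finger_force: 31.3
```

{"method": "drive_tool", "body": {
  "dp": [
    [0,0,0.02],
    [0,0,0],
    [0,0,0],
    [0,0,0]
  ],
  "turn": [0,0,0,0]
}}

```text
t: 11.82
tool_pos: [623.9, 166.5, 94.9]
ee_rot: [2.589, 1.779, -0.0]
wrist_force: [-3.5, -1.0, 8.6]
width: 0.499
finger_force: 31.5
```

{"method": "drive_tool", "body": {
  "dp": [
    [0,0,-0.03],
    [0,0,0],
    [0,0,0]
  ],
  "turn": [0,0,0]
}}

```text
t: 12.07
tool_pos: [623.9, 166.5, 94.9]
ee_rot: [2.589, 1.778, 0.001]
wrist_force: [-2.2, -0.0, 5.7]
width: 0.497
finger_force: 31.3
```

{"method": "drive_tool", "body": {
  "dp": [
    [0,0,0],
    [0,0,0],
    [0,0,0],
    [0,0,0],
    [0,0,0],
    [0,0,0]
  ],
  "turn": [0,0,0,0,0,0],
  "fingers": 60
}}

```text
t: 12.57
tool_pos: [623.6, 166.4, 93.6]
ee_rot: [-2.59, -1.778, 0.001]
wrist_force: [-0.1, -0.0, -0.6]
width: 0.704
finger_force: 0.0
```

{"method": "drive_tool", "body": {
  "dp": [
    [0,0,-0.1],
    [0,0,-0.3],
    [0,0,-0.6],
    [0,0,-0.6],
    [0,0,-0.6],
    [0,0,-0.3],
    [0,0,0],
    [0,0,0]
  ],
  "turn": [0,0,0,0,0,0,0,0]
}}

```text
t: 13.23
tool_pos: [624.0, 166.5, 194.9]
ee_rot: [2.589, 1.778, 0.003]
wrist_force: [-0.4, 0.3, -0.6]
width: 0.702
finger_force: 0.0
```

{"method": "drive_tool", "body": {
  "dp": [
    [-0.5,0,-0.5],
    [-0.6,0,-0.6],
    [-0.6,0,-0.3],
    [-0.3,0,0],
    [0,0,0],
    [0,0,0],
    [0,0,0]
  ],
  "turn": [0,0,0,0,0,0,0]
}}

```text
t: 13.82
tool_pos: [594.1, 92.4, 247.3]
ee_rot: [-2.587, -1.777, 0.005]
wrist_force: [0.0, -0.4, 0.1]
width: 0.701
finger_force: 0.0
```

Run:
```python
from h import *
save('wrist','w7')
f=np.load('pics/w7.npz');cv2.imwrite('pics/w7b.png',np.clip(f['p']*1.6,0,255).astype(np.uint8))
V,U=np.mgrid[0:420,0:560];W=world('wrist','w7',U,V);ok=(f['d']>0)&(np.hypot(W[...,0]-624,W[...,1]-167)<90)
for n,zl,zh in(('top',97,108),('flange',78,88),('box',61,67)):
    q=W[ok&(W[...,2]>zl)&(W[...,2]<zh)]
    print(n,len(q),np.median(q[:,2]),cv2.fitEllipse(cv2.convexHull(q[:,:2].astype(np.float32))) if n!='box' else cv2.minAreaRect(q[:,:2].astype(np.float32)))
    print(np.linalg.lstsq(np.c_[q[:,:2]-[624,167],np.ones(len(q))],q[:,2],rcond=None)[0])
q=W[(W[...,2]>46)&(W[...,2]<60)&(np.hypot(W[...,0]-581,W[...,1]-51)<35)]
print('grip',len(q),cv2.minAreaRect(q[:,:2].astype(np.float32)),q.max(0))
d=np.array([.357,.934]);go(624-125*d[0],166.7-125*d[1],60)
```

```text
top 2621 101.60200527235867 ((623.5742797851562, 166.7480926513672), (43.48952102661133, 43.720706939697266), 67.676513671875)
[ 2.31398205e-04 -1.21818491e-03  1.01584327e+02]
flange 2816 83.15356516179958 ((623.5650024414062, 166.7249298095703), (67.14557647705078, 67.33002471923828), 47.838077545166016)
[-3.38103787e-04  2.53107802e-04  8.31544848e+01]
box 15033 64.06874040312698 ((620.1338500976562, 155.16213989257812), (127.90103912353516, 127.91510772705078), 69.24842071533203)
[-4.94657289e-04 -5.27536111e-04  6.40259588e+01]
grip 862 ((583.2821044921875, 56.91187286376953), (56.98344802856445, 29.96561050415039), 69.10348510742188) [600.26169825  85.59830013  57.763814  ]
tool [594.3  92.6 247.6] x-ang 68.99 tilt 0.2 j [-0.01  0.12  1.76  0.    1.26  0.35] units [-1.126  0.05   4.692] t 13.8667
```

View pics/w7b.png

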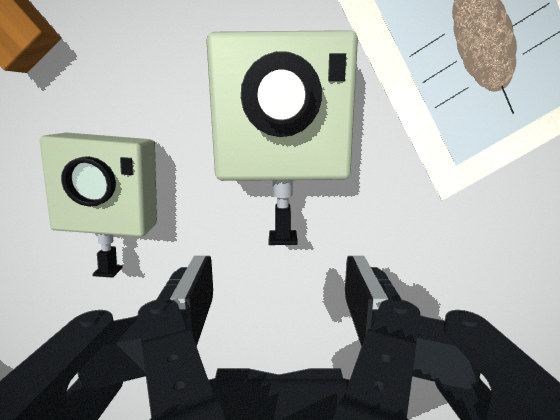

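The cap is seated level, at z 83 for the flange and within 1 mm of the rim centre. Next is the rod: the grip block is at (283,222) in this view, world about (580,49.5).

{"method": "drive_tool", "body": {
  "dp": [
    [-0.3,0.02,0.3],
    [-0.4,0.03,0.5],
    [-0.4,0,0.7],
    [-0.11,0,0.7],
    [0,0,0.7],
    [0,0,0.5],
    [0,0,0.3],
    [0,0,0]
  ],
  "turn": [0,0,0,0,0,0,0,0],
  "fingers": 50
}}

```text
t: 14.53
tool_pos: [576.5, 46.1, 97.3]
ee_rot: [-2.585, -1.776, 0.01]
wrist_force: [-0.1, -0.6, 0.4]
width: 0.586
finger_force: 0.0
```

{"method": "drive_tool", "body": {
  "dp": [
    [0,0,0],
    [0,0,0],
    [0,0,0],
    [0,0,0]
  ],
  "turn": [0,0,0,0]
}}

```text
t: 14.87
tool_pos: [580.6, 45.9, 103.7]
ee_rot: [2.588, 1.778, 0.004]
wrist_force: [-0.0, -0.3, -0.2]
width: 0.583
finger_force: 0.0
```

Run:
```python
from h import *
save('wrist','w8')
f=np.load('pics/w8.npz')
V,U=np.mgrid[0:420,0:560];W=world('wrist','w8',U,V);R=Ro.from_rotvec(f['er']).as_matrix();T=(W-f['tp'])@R
m=(W[...,2]>50)&(W[...,2]<60)&(abs(T[...,1])<18)&(abs(T[...,0])<35)
q=T[m];print('plate+block tool',len(q),q.min(0),q.max(0))
b=q[q[:,0]>q[:,0].min()+8];print('block y',np.percentile(b[:,1],[1,99]))
go(578.8,46.7,32)
```

```text
plate+block tool 2022 [-17.58473542 -16.18480519  45.60772313] [34.63908942 13.44115076 53.72736051]
block y [-9.2415961   6.23793067]
tool [580.4  45.9 103.5] x-ang 68.97 tilt 0.16 j [-0.1   0.24  1.91 -0.    0.99  0.27] units [ 0.003 -0.049  1.787] t 14.9167
```

{"method": "drive_tool", "body": {
  "dp": [
    [0,-0.04,0.3],
    [0,0,0.4],
    [0,0,0.4],
    [0,0,0.4],
    [0,0,0.28],
    [0,0,0],
    [0,0,0],
    [0,0,0]
  ],
  "turn": [0,0,0,0,0,0,0,0]
}}

```text
t: 15.58
tool_pos: [578.6, 46.4, 31.4]
ee_rot: [2.589, 1.778, 0.002]
wrist_force: [1.3, -0.5, -0.2]
width: 0.582
finger_force: 0.0
```

{"method": "drive_tool", "body": {
  "dp": [
    [0,0,0],
    [0,0,0],
    [0,0,0]
  ],
  "turn": [0,0,0]
}}

```text
t: 15.83
tool_pos: [578.6, 46.4, 31.7]
ee_rot: [2.589, 1.778, 0.002]
wrist_force: [0.1, 0.5, -0.0]
width: 0.588
finger_force: 0.0
```

{"method": "drive_tool", "body": {
  "dp": [
    [0,0,0],
    [0,0,0],
    [0,0,0],
    [0,0,0],
    [0,0,0],
    [0,0,0],
    [0,0,0],
    [0,0,0]
  ],
  "turn": [0,0,0,0,0,0,0,0],
  "fingers": 5,
  "force": 60
}}

```text
t: 16.5
tool_pos: [579.7, 45.8, 31.3]
ee_rot: [2.586, 1.778, 0.005]
wrist_force: [5.1, -2.2, -2.0]
width: 0.18
finger_force: 61.4
```

{"method": "drive_tool", "body": {
  "dp": [
    [0,0,0],
    [0,0,0],
    [0,0,0],
    [0,0,0]
  ],
  "turn": [0,0,0,0]
}}

```text
t: 16.83
tool_pos: [579.7, 45.8, 31.3]
ee_rot: [2.586, 1.778, 0.004]
wrist_force: [4.1, -2.2, -1.8]
width: 0.178
finger_force: 61.4
```

{"method": "drive_tool", "body": {
  "dp": [
    [-0.1,0,0],
    [-0.2,0,0],
    [-0.2,0,0],
    [-0.2,0,0],
    [-0.2,0,0],
    [-0.15,0,0],
    [-0.07,0,0],
    [0,0,0]
  ],
  "turn": [0,0,0,0,0,0,0,0]
}}

```text
t: 17.5
tool_pos: [564.5, 5.4, 31.3]
ee_rot: [2.588, 1.776, 0.011]
wrist_force: [9.4, 5.4, -4.0]
width: 0.178
finger_force: 61.0
```

{"method": "drive_tool", "body": {
  "dp": [
    [0,0,0],
    [0,0,0],
    [0,0,0],
    [0,0,0],
    [0,0,0],
    [0,0,0]
  ],
  "turn": [0,0,0,0,0,0]
}}

```text
t: 18.0
tool_pos: [564.7, 5.9, 31.3]
ee_rot: [2.587, 1.777, 0.012]
wrist_force: [9.2, 6.2, -6.0]
width: 0.179
finger_force: 60.9
```

Run:
```python
from h import *
save('wrist','w9');save('top','t9')
o=manip.get_obs();d=o['tool_pos'][:2]-[579.7,45.8];print(d,np.linalg.norm(d),o['wrist_force'],o['finger_force'])
f=np.load('pics/w9.npz')
p=f['p'][:, :];t=np.load('pics/t9.npz')['p']
big=np.hstack([cv2.resize(p[150:350,200:360],None,fx=2.5,fy=2.5,interpolation=2),cv2.resize(t[125:225,180:280],(400,500),interpolation=2)])
cv2.imwrite('pics/c9.png',np.clip(big*1.6,0,255).astype(np.uint8))
```

```text
[-15.03039351 -39.86460291] 42.60398213828593 [ 9.74649599  5.18774157 -6.2804534 ] 60.93456566333771
```

View pics/c9.png

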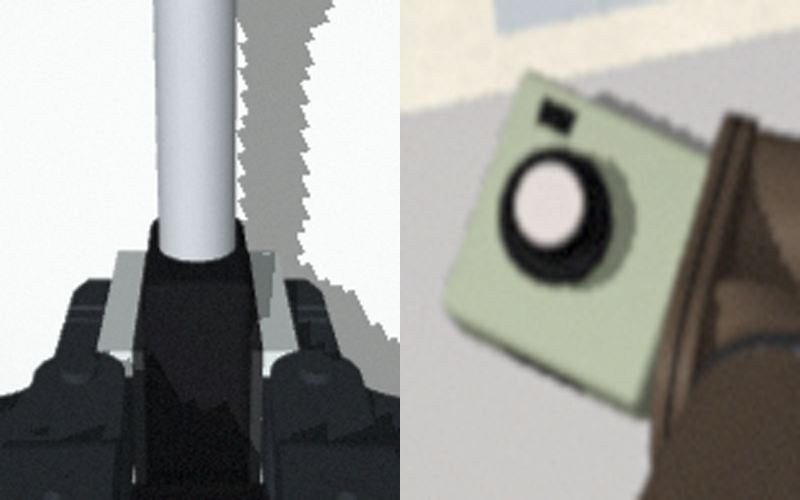

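The wrist crop shows the block firmly between the pads and the rod drawn out about 42.6 mm. The cap is unmoved in the top crop. I'll pull 2.5 mm more and check that the ring mark is out.

{"method": "drive_tool", "body": {
  "dp": [
    [-0.06,0,0],
    [0,0,0],
    [0,0,0],
    [0,0,0],
    [0,0,0],
    [0,0,0]
  ],
  "turn": [0,0,0,0,0,0]
}}

```text
t: 18.6
tool_pos: [563.8, 3.8, 31.3]
ee_rot: [2.587, 1.777, 0.012]
wrist_force: [10.0, 4.6, -5.7]
width: 0.178
finger_force: 60.9
```

Run:
```python
from h import *
save('wrist','w10')
o=manip.get_obs();d=o['tool_pos'][:2]-[579.7,45.8];print(np.linalg.norm(d),o['wrist_force'],o['joint_velocities'].round(4))
f=np.load('pics/w10.npz');cv2.imwrite('pics/w10b.png',np.clip(cv2.resize(f['p'][0:280,180:380],None,fx=2.1,fy=2.1,interpolation=2)*1.4,0,255).astype(np.uint8))
# along rod centre column: dark runs -> world coordinate along rod from lamp centre (rod top z=46)
g=f['p'].max(2).astype(int)
dv=np.array([.355,.935])
for v in range(60,260,4):
    w=world('wrist','w10',[279],[v],z=46.)[0];print(v,g[v,275:284].mean().round(),round(-(w[:2]-[620,155.2])@dv-85,1),end=' | ')
```

```text
44.92569357733895 [ 9.55515296  5.9160238  -4.921221  ] [ 0.0007  0.     -0.0009  0.0003 -0.0005 -0.0006]
60 139.0 -10.4 | 64 138.0 -9.2 | 68 139.0 -8.1 | 72 138.0 -6.9 | 76 139.0 -5.6 | 80 138.0 -4.4 | 84 138.0 -3.2 | 88 138.0 -2.0 | 92 138.0 -0.7 | 96 17.0 0.5 | 100 17.0 1.8 | 104 19.0 3.0 | 108 23.0 4.3 | 112 134.0 5.6 | 116 135.0 6.9 | 120 134.0 8.2 | 124 134.0 9.5 | 128 134.0 10.8 | 132 134.0 12.1 | 136 134.0 13.5 | 140 134.0 14.8 | 144 134.0 16.2 | 148 134.0 17.5 | 152 133.0 18.9 | 156 134.0 20.3 | 160 134.0 21.6 | 164 133.0 23.0 | 168 133.0 24.4 | 172 134.0 25.9 | 176 134.0 27.3 | 180 133.0 28.7 | 184 133.0 30.2 | 188 134.0 31.6 | 192 134.0 33.1 | 196 134.0 34.6 | 200 134.0 36.0 | 204 133.0 37.5 | 208 134.0 39.0 | 212 134.0 40.6 | 216 134.0 42.1 | 220 134.0 43.6 | 224 134.0 45.2 | 228 134.0 46.7 | 232 134.0 48.3 | 236 134.0 49.9 | 240 134.0 51.5 | 244 134.0 53.1 | 248 134.0 54.7 | 252 134.0 56.3 | 256 14.0 58.0 |
```

View pics/w10b.png

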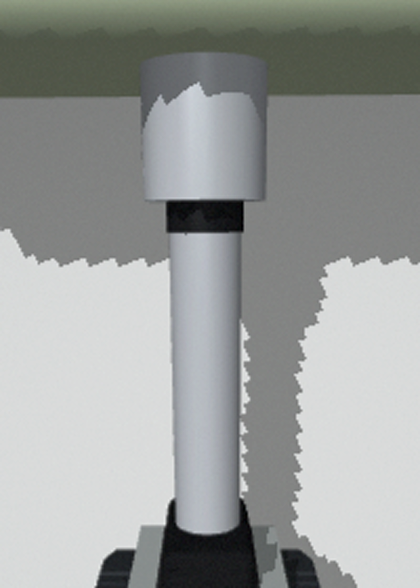

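The ring mark spans 0 to 5 mm past the tube's mouth at rows 94 to 110. The block's inner end is 57 mm out, which matches 45 mm of travel. The cap was seated and everything is still, so I'm handing in.

```bash
python3 -c "
from bench import manip
print(manip.sign_off())"
```

```text
the job is handed in; nothing more can be done
None
```

I set the cap on the collar, level and within about 1 mm of centre, and let go of it. The rod is pulled out about 45 mm with the ring mark just clear of the tube, and I handed the job in at about 19 s still holding it; the hand-in gave no verdict.

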